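# Run out the cafe awning with the hold-to-run key switch

## Task

The sun has come round and the awning over the terrace must run out: take the round-headed key out of the wooden key block and push it fully home in the aluminium awning switch on the window ledge; its pins are sticky, so wiggle the key past them. Once it is home, turn it a quarter turn clockwise (seen from above) to its stop and keep it turned: the switch is hold-to-run and springs back, so finish while still gripping the key and holding it turned. Leave the other two keys in the block, and the teapot, teacup, saucer and glass where they stand.

Things in the scene. Friction and masses are not known exactly. Their poses are not given: they have to be found in the camera images.
- key_round: the awning key, upright in the block: black disc head, 30 mm diameter (x), 9 mm thick (y), centred 19 mm above the shoulder, on a 20 x 9 x 7 mm collar. Origin: middle of the shoulder (collar underside, on the block top); z up. Steel blade below: 10.5 mm wide (x), 4.5 thick (y), 32 long ending in a 5 mm point; fits turned by half a turn too. 35 g. Grip across the 9 mm.
- key_square: another key, with the same blade and collar, but a square-cornered head 24 mm wide, 9 mm thick, 34 mm high above the shoulder; origin and axes as for the awning key. Stays in the block.
- key_trefoil: another key, with the same blade and collar, but a three-lobed head (three discs of 18 mm diameter) 36 mm wide, 9 mm thick, 35 mm high above the shoulder; origin and axes as for the awning key. Stays in the block.
- keyblock: fixed wooden key block, 170 mm (x) by 50 mm (y) by 45 mm high; origin at the centre of its underside. Three upright slots, 12 mm along x by 6 mm along y, 38 mm deep, in its top at x = -50, 0 and 50 mm; the keys stand in them in any order, blade widths along the block's x.
- switch: the awning switch: aluminium box 80 x 80 mm, 52 mm high, fixed on the green window ledge (60 mm above the table); origin at the centre of its underside; round brass lock plug in its top. In the slot two pairs of sticky sprung pins, 12 and 21 mm down, close in from both x ends; each pair takes a straight push of some 10 to 20 N, about 10 N while the key is twisted 0.08 rad to and fro.
- keyway (a point): middle of the slot at the plug's face, 116 mm above the table; turns with the plug; z up, x along the slot. Slot 12 mm (x) by 6 mm (y), 40 mm deep, straight down, mouth flared by 2 mm all round. The key is home when its shoulder meets the face, at this point. A key inside has about 0.2 rad of twisting play: the hand turns that much farther than the plug.
- plug (a joint): angle of the lock plug: 0 at rest (key in and out), grows clockwise seen from above, stop at 1.571 rad (a quarter turn). A spring turns it back to 0: about 0.04 N m at rest, 0.17 N m at the stop.
- teapot: loose sage-green teapot, body 106 mm diameter, 113 mm high; spout to its -y (86 mm from the axis), handle to its +y (82 mm). Origin at the centre of its underside. Leave alone.
- teacup: loose white cup with a handle, rim diameter 80 mm, 60 mm high, standing on the saucer; origin at the centre of its underside. Leave alone.
- saucer: loose white saucer, diameter 120 mm, 10 mm high, on the ledge to the left of the switch (+y); origin at the centre of its underside. Leave alone.
- glass: loose drinking glass, diameter 68 mm, 100 mm high, on the ledge to the right of the switch (-y); origin at the centre of its underside. Leave alone.

How it is judged:
By the outcome, as a careful person would: the job done as asked, in the order asked, and still so for the second after the job is handed in, while the arm keeps its last pose, push and grip.
It also fails if it takes over 48 s, if anything falls off the work surface, if the arm or the gripper's body presses on something with over 40 N, if the wrist force passes 120 N, or if a joint passes its speed limit or range.

## Robot

A 6-joint arm with a two-finger parallel gripper is mounted at the origin on the work surface. World frame = base frame: x ahead of the robot, y to its left, z up, the work surface at z = 0. Lengths are in mm, angles in rad, forces in N, time in s.
With the tool pointing down it reaches from about 250 to 800 mm from the base axis. Payload 8.5 kg.
Tool frame: the origin (TCP) lies at the centre of the arm's flange, where the gripper is bolted on; the fingertips stand 173 mm ahead of it and the grasp point (between the pads) lies 155 mm ahead of it; z points along the fingers, y is the line along which they close (so a half turn about z gives the same grasp; the last joint's range is limited). The gripper opens to 85 mm and grips with 20 to 120 N. Pads are 22 mm wide; open, the fingers measure 114 mm over their backs; the gripper's body (76 mm by 85 mm) begins 54 mm behind the grasp point. The pads swing forward as they close: fully open they stand 13 mm farther back than shut.
Start: joints at [-1.16, 0.238, -0.013, 1.319, 0, 1.571], TCP at [209.643, -481.298, 404.676] pointing down, gripper open.
Joint ranges: [-2.66, 2.66], [-1.03, 1.9], [-1.14, 1.46], [-1.82, 2.27], [-1.45, 1.34], [-3.14, 3.14]. Speed limits (rad/s): [2.22, 2.22, 2.79, 3.14, 3.14, 3.14].

## Interface

Orientations are given as a rotation vector (axis times angle).
In Python, from plant import state, grab_frame, get_calibration, sign_off gives the robot as it stands. The module is installed in compiled form; this text tells all that it offers.
- The arm moves only by the tool drive_tool, never from a script. Its argument "increments" is a list of rows, each a list of 4 numbers: the shift along the tool's x, y, z in cm, then the turn about the tool's z in rad. In form: [[dx, dy, dz, spin], ...]. A call has 1 to 20 rows; each row shifts and turns the commanded pose from where the row before left it, along the tool's axes as they then stand; what a row does not reach is not made up. A row lasts 1/8 s, in which the tool goes at most 62.5 mm and 10.7 degrees, less where a joint would pass 70% of its speed; a pose out of reach is approached as far as the arm can. A call with a gripper value outside its range is refused whole. "fingers" is the opening, from -1 (shut) to 1 (fully open), set as the call begins (left out, the last holds). The fingers move at their own pace and stop on an object; "force" is the grip in N (left out, the last holds). Time passes only in rows, so rows that do not move let the fingers close. It gives the time, the measured TCP pose, the force, the opening and the grip force at its end, in the units of the state.
- state(): the state, without advancing time (a new reading comes with each control period).
- grab_frame(name): name is "scene" or "top"; returns (picture, depth): 400x640x3 uint8, blue, green, red; 400x640 float32, mm along the optical axis (not along the pixel's ray), 0 where there is no reading.
- get_calibration(name): a dict with "mtx" (3x3 intrinsics, pixels), "R" (3x3) and "t" (3): a world point X has camera coordinates R X + t. Camera axes: x right, y down, z forward; pixel columns grow to the right and rows downward; lengths in mm; the calibration is good to about 2 mm. A picture is of the moment at which its call begins. get_calibration takes no time and is no camera call.
- sign_off(): hands the job in; it is judged then, once.
The state is a dict: "t": time; "q": joint angles; "qd": joint speeds; "tau": joint torques, N m; "tcp_pos": TCP position; "tcp_rot": TCP orientation; "wrist_force": force on the tool from outside, world axes, zero at the start; "wrist_torque": the same for the moment, N m; "gripper_width": finger opening in mm; "finger_force": force on a finger pad.
Only numpy, scipy, OpenCV 4.12 (cv2) and the standard library are available. Lean on these libraries where they do the work, as an engineer would, in place of code of your own. Each camera call takes 0.05 s, during which the arm holds its last target. There are 200 camera calls.

## Working session

There is one attempt and no reset: what is moved stays moved. The work goes in short steps, Python scripts to look and compute and a tool call to move; the robot and the scene stay as the last step left them, time stands still between calls to the robot, and variables do not carry over. Pictures are saved under pics/ and viewed, at most 10 in all, crops included, and the job is handed in when it is done.

Besides the shell and the picture viewer there is one more tool, called after ">>>" by a JSON object that holds its "fn" and its "kwargs", one argument or row to a line. drive_tool: Moves the arm, as the interface text tells. Its arguments: {"type":"object","properties":{"increments":{"type":"array"},"fingers":{"type":"number"},"force":{"type":"number"}},"required":["increments"]}

```bash
mkdir -p pics; python3 - <<'E'
from plant import *
import cv2,numpy as np
for n in("scene","top"):
    p,d=grab_frame(n);cv2.imwrite(f"pics/{n}0.png",p);np.savez(f"{n}0.npz",p=p,d=d)
    c=get_calibration(n);print(n,c)
s=state();print(s)
E
```

```text
scene {'mtx': array([[493.37426537,   0.        , 326.47102128],
       [  0.        , 493.37426537, 185.99687584],
       [  0.        ,   0.        ,   1.        ]]), 'R': array([[-0.83506484,  0.55005043,  0.01054727],
       [ 0.31882024,  0.4994665 , -0.80553515],
       [-0.44835296, -0.66931139, -0.59245412]]), 't': array([ 406.23013447,  -92.73934707, 1315.43455734])}
top {'mtx': array([[461.30095904,   0.        , 319.56188057],
       [  0.        , 461.30095904, 194.76074971],
       [  0.        ,   0.        ,   1.        ]]), 'R': array([[ 0.01807415, -0.99946725,  0.02717614],
       [-0.99593669, -0.02039536, -0.08771627],
       [ 0.08822381, -0.02548032, -0.99577473]]), 't': array([ -17.50375602,  508.51059149, 1121.85656289])}
{'t': 0.1, 'q': array([-1.15998817e+00,  2.38735115e-01, -1.41920436e-02,  1.31919253e+00,
       -3.84782207e-06,  1.57075795e+00]), 'qd': array([ 0.0003232 , -0.002156  ,  0.00170649,  0.00024285, -0.0007615 ,
        0.00030316]), 'tau': array([ 3.61580651e-04, -5.39721966e+01,  3.46997881e+01,  1.34236834e-02,
        3.98586337e-05, -1.57699833e-05]), 'tcp_pos': array([ 209.59762844, -481.17966688,  404.12564028]), 'tcp_rot': array([-3.07427226e+00, -6.40562812e-01,  4.29683946e-04]), 'wrist_force': array([-0.35576374,  0.19225021, -0.16320181]), 'wrist_torque': array([ 0.02188917, -0.00274248, -0.049772  ]), 'finger_force': 0.0, 'gripper_width': 85.53807148327881}
```

View pics/scene0.png

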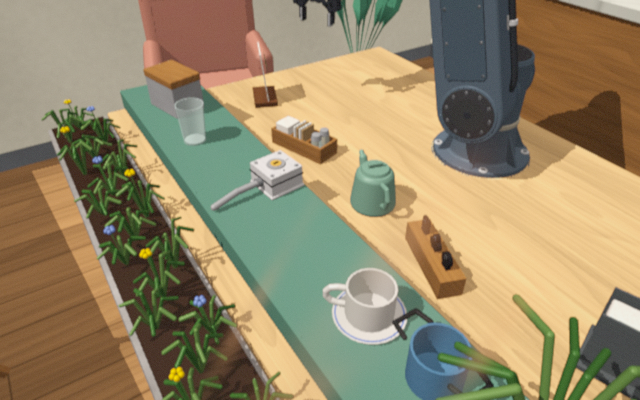

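View pics/top0.png

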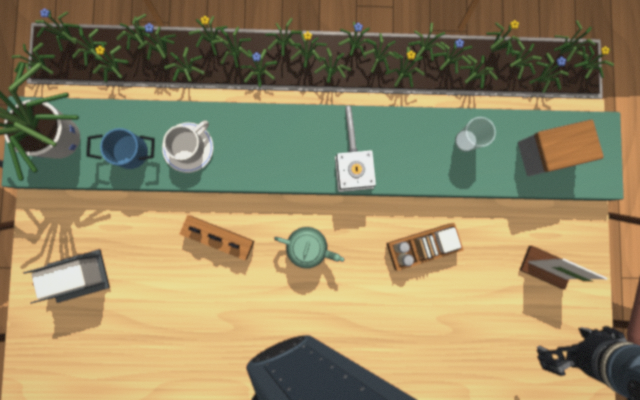

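The scene view shows the key block around (435,255) with three heads. The top view shows it around (217,238), and the switch around (356,170). Next I'll zoom in on both.

```bash
python3 - <<'E'
import cv2,numpy as np
s=np.load("scene0.npz")["p"];t=np.load("top0.npz")["p"]
f=lambda a,w,h:cv2.resize(a,(w,h),interpolation=cv2.INTER_CUBIC)
a=f(s[205:300,395:475],400,475)
b=f(t[205:270,170:265],400,274);c=f(t[145:195,330:385],400,364)[:201+80]
cv2.imwrite("pics/z1.png",np.hstack([a,np.vstack([b,f(t[140:200,320:395],400,201)])]))
E
```

```text
(no output)
```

View pics/z1.png

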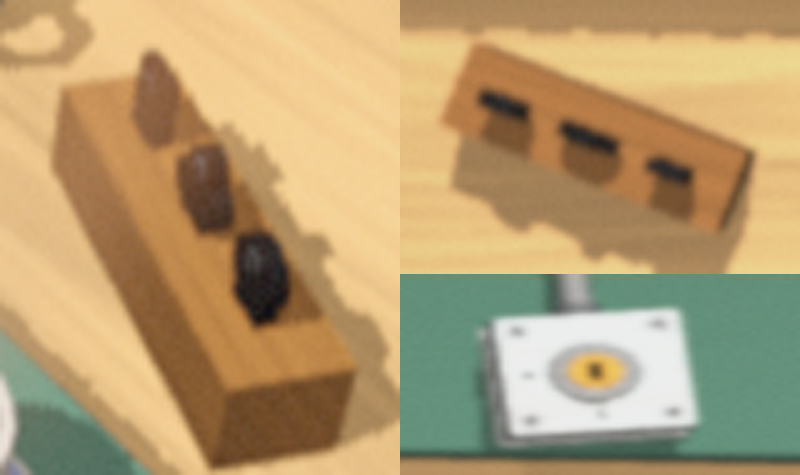

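```bash
cat > h.py <<'E'
import cv2,numpy as np
from plant import *
def cam(n):
    c=get_calibration(n);return c["mtx"],np.array(c["R"]),np.array(c["t"])
def proj(n,X):
    K,R,t=cam(n);x=(np.atleast_2d(X)@R.T+t)@K.T;return x[:,:2]/x[:,2:]
def plane(n,uv,p0,nrm):
    K,R,t=cam(n);C=-R.T@t
    d=np.c_[np.atleast_2d(uv),np.ones(len(np.atleast_2d(uv)))]@np.linalg.inv(K).T@R
    return C+d*(((p0-C)@nrm)/(d@nrm))[:,None]
def onz(n,uv,z): return plane(n,uv,np.array([0,0,z]),np.array([0,0,1.]))
def cloud(n,d):
    v,u=np.mgrid[:400,:640];K,R,t=cam(n)
    c=np.stack([u,v,np.ones_like(u)],-1)@np.linalg.inv(K).T*d[...,None]
    return (c-t)@R
E
python3 - <<'E'
from h import *
for n in("scene","top"):
    K,R,t=cam(n);print(n,"C",(-R.T@t).round())
z=np.load("top0.npz");p,d=z["p"],z["d"]
W=cloud("top",d);hsv=cv2.cvtColor(p,cv2.COLOR_BGR2HSV)
print("block hsv",hsv[232,190],hsv[240,240],"table",hsv[280,217],"key",hsv[237,209],"Ztop",W[240,225],"sw",W[160,345],"ledge",W[160,280],"table",W[300,200])
# keys
g=hsv[...,2]
roi=np.zeros_like(g);roi[210:265,178:256]=255
m=((g<60)&(roi>0)).astype(np.uint8)
nn,l,st,ce=cv2.connectedComponentsWithStats(m)
for i in range(1,nn):
    if st[i,4]>15:
        r=cv2.minAreaRect(np.argwhere(l==i)[:,::-1].astype(np.float32))
        print("key",st[i],onz("top",[r[0]],72).round(1),r)
# switch
m=((hsv[...,1]<40)&(g>185)).astype(np.uint8);m[:145]=0;m[195:]=0;m[:,:330]=0;m[:,385:]=0
c=max(cv2.findContours(m,0,1)[0],key=cv2.contourArea)
q=onz("top",c[:,0,:].astype(float),112)[:,:2].astype(np.float32)
print("switch",cv2.minAreaRect(q))
# block by depth & colour
m=((abs(W[...,2]-45)<9)&(roi>0)).astype(np.uint8)
m=cv2.morphologyEx(m,cv2.MORPH_OPEN,np.ones((3,3)))
m=cv2.morphologyEx(m,cv2.MORPH_CLOSE,np.ones((7,7)))
c=max(cv2.findContours(m,0,1)[0],key=cv2.contourArea)
print("block",cv2.minAreaRect(onz("top",c[:,0,:].astype(float),45)[:,:2].astype(np.float32)))
E
```

```text
scene C [959. 703. 700.]
top C [ 408.   21. 1162.]
block hsv [ 14 155 160] [ 14 157 184] table [ 23  99 235] key [ 13 122  90] Ztop [393.23809097 217.70068523  44.9990927 ] sw [582.6329495  -62.68753987 110.92596809] ledge [587.88226348  90.25304647  58.04773549] table [ 2.44508880e+02  2.81616685e+02 -2.27581737e-01]
key [190 228  10   5  20] [[416.1 285.   72. ]] ((194.39999389648438, 229.79998779296875), (9.486830711364746, 1.8973664045333862), 18.43494987487793)
key [209 235  12   6  26] [[398.7 238.1  72. ]] ((214.3000030517578, 237.6000213623047), (11.700427055358887, 2.2135939598083496), 18.434947967529297)
switch ((563.0029296875, -89.04177856445312), (81.1480484008789, 81.04076385498047), 6.796860694885254)
block ((400.2057189941406, 240.33587646484375), (170.42831420898438, 50.5927734375), 69.6658935546875)
```

```bash
python3 - <<'E'
from h import *
s=np.load("scene0.npz")["p"];t=np.load("top0.npz")["p"]
a=np.deg2rad(69.67);ex=np.array([np.cos(a),np.sin(a),0]);B=np.array([400.2,240.3,45])
def rect(n,img,o,u,v,w,h,k):
    src=np.float32([[0,0],[w*k,0],[w*k,h*k],[0,h*k]])
    P=np.array([o,o+u*w,o+u*w+v*h,o+v*h]);H=cv2.getPerspectiveTransform(np.float32(proj(n,P)),src)
    return cv2.warpPerspective(img,H,(int(w*k),int(h*k)),flags=cv2.INTER_CUBIC)
A=rect("scene",s,B-ex*80+np.array([0,0,45]),ex,np.array([0,0,-1.]),160,60,5)
Z=np.array([0,0,1.])
O=np.array([563-50,-89+40,116])
f=lambda n,i,zz:rect(n,i,np.array([613,-49,zz]),np.array([0,-1.,0]),np.array([-1.,0,0]),80,60 if 0 else 75,4)
bb=np.hstack([f("top",t,116),f("scene",s,116)])
bb=np.hstack([bb,np.zeros((bb.shape[0],800-bb.shape[1],3),np.uint8)])[:,:800]
cv2.imwrite("pics/r1.png",np.vstack([A,bb])[:600])
# plug & slot from both
for n,im in(("top",t),("scene",s)):
    h=cv2.cvtColor(im,cv2.COLOR_BGR2HSV);u,v=proj(n,[563,-89,116])[0].astype(int)
    m=np.zeros(h.shape[:2],np.uint8);m[v-14:v+15,u-18:u+18]=1
    y=((h[...,1]>90)&(h[...,0]>12)&(h[...,0]<32)&(m>0)).astype(np.uint8)
    c=max(cv2.findContours(y,0,1)[0],key=cv2.contourArea)
    e=cv2.minAreaRect(c);q=onz(n,c[:,0,:].astype(float),116)
    print(n,(u,v),"brass",onz(n,[e[0]],116).round(1),np.ptp(q,0))
    hull=np.zeros_like(y);cv2.drawContours(hull,[cv2.convexHull(c)],-1,1,-1)
    g=h[...,2].astype(float);w=np.clip(140-g,0,None)*hull
    vv,uu=np.nonzero(w);X=onz(n,np.c_[uu,vv].astype(float),116)[:,:2];ww=w[vv,uu]
    mu=(X*ww[:,None]).sum(0)/ww.sum();Cv=((X-mu).T*ww)@(X-mu)/ww.sum();E=np.linalg.eigh(Cv)
    print(" slot",mu.round(1),np.sqrt(E[0]).round(1),"dir deg",np.degrees(np.arctan2(E[1][1,1],E[1][0,1])).round(1),len(ww))
E
```

```text
top (np.int64(356), np.int64(168)) brass [[562.7 -89.  116. ]] [21.03296243 20.79902707  0.        ]
 slot [562.7 -87.8] [0.  1.2] dir deg -179.4 2
scene (np.int64(274), np.int64(162)) brass [[ 534. -118.  116.]] [4.34901831e+01 5.58492198e+01 2.27373675e-13]
 slot [ 506.4 -119.3] [1.3 2.3] dir deg 121.7 5
```

View pics/r1.png

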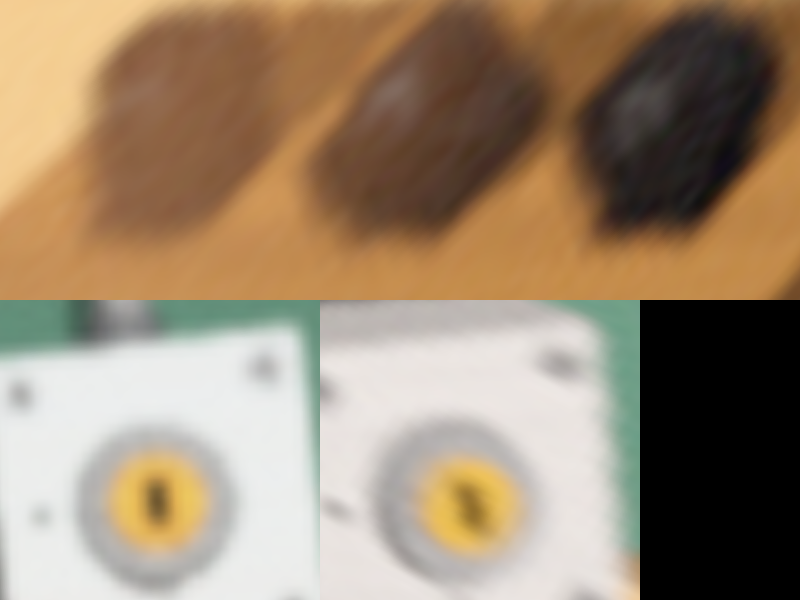

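```bash
cat >> h.py <<'E'
from scipy.spatial.transform import Rotation as Ro
def rep():
    s=state();R=Ro.from_rotvec(s["tcp_rot"]).as_matrix()
    print("t",round(s["t"],2),"tcp",s["tcp_pos"].round(1),"xyaw",np.degrees(np.arctan2(R[1,0],R[0,0])).round(1),"tilt",R[:,2].round(3),"q",s["q"].round(2),"F",s["wrist_force"].round(1),"T",s["wrist_torque"].round(2),"w",round(s["gripper_width"],1),"ff",round(s["finger_force"],1));return s,R
def to(target,yawdeg=None):
    "tool-frame cm to target after spinning to yaw (of tool x, world)"
    s,R=rep();y0=np.arctan2(R[1,0],R[0,0]);sp=0
    if yawdeg is not None:
        sp=-(np.deg2rad(yawdeg)-y0)   # tool z down: +spin lowers the yaw
    R2=R@Ro.from_rotvec([0,0,sp]).as_matrix()
    print("spin",np.round(sp,3),"cm",(R2.T@(np.array(target)-s["tcp_pos"])/10).round(2))
E
python3 -c "
from h import *
to([417.6,287.2,320],69.67);to([417.6,287.2,320],69.67-180)"
```

```text
t 0.1 tcp [ 209.6 -481.2  404.1] xyaw 23.5 tilt [-0.001  0.001 -1.   ] q [-1.16  0.24 -0.01  1.32 -0.    1.57] F [-0.4  0.2 -0.2] T [ 0.02 -0.   -0.05] w 85.5 ff 0.0
spin -0.805 cm [79.27 -7.18  8.49]
t 0.1 tcp [ 209.6 -481.2  404.1] xyaw 23.5 tilt [-0.001  0.001 -1.   ] q [-1.16  0.24 -0.01  1.32 -0.    1.57] F [-0.4  0.2 -0.2] T [ 0.02 -0.   -0.05] w 85.5 ff 0.0
spin 2.336 cm [-79.27   7.18   8.49]
```

>>> {"fn": "drive_tool", "kwargs": {
  "increments": [
    [0,0,0,-0.18],
    [0,0,0,-0.18],
    [0,0,0,-0.18],
    [0,0,0,-0.18],
    [0,0,0,-0.18],
    [0,0,0,-0.18]
  ],
  "fingers": 0.2,
  "force": 100
}}

```text
t: 0.85
tcp_pos: [209.6, -481.2, 404.3]
tcp_rot: [-2.302, -2.137, -0.0]
wrist_force: [-0.2, -0.1, 0.4]
gripper_width: 51.1
finger_force: 0.0
```

```bash
python3 -c "
from h import *
to([417.6,287.2,320],69.67-180+360)"
```

```text
t 0.85 tcp [ 209.6 -481.2  404.3] xyaw 85.8 tilt [-0.     0.001 -1.   ] q [-1.16  0.24 -0.01  1.32 -0.    0.48] F [-0.2 -0.1  0.4] T [ 0.02 -0.01  0.05] w 51.1 ff 0.0
spin -2.861 cm [-79.28   7.19   8.49]
```

>>> {"fn": "drive_tool", "kwargs": {
  "increments": [
    [0,0,0,-0.18],
    [0,0,0,-0.18],
    [0,0,0,-0.18],
    [0,0,0,-0.18],
    [0,0,0,-0.18],
    [0,0,0,-0.18],
    [0,0,0,-0.18],
    [0,0,0,-0.18],
    [0,0,0,-0.18],
    [0,0,0,-0.18],
    [0,0,0,-0.18],
    [0,0,0,-0.18],
    [0,0,0,-0.18],
    [0,0,0,-0.18],
    [0,0,0,-0.18],
    [0,0,0,-0.161]
  ]
}}

```text
t: 2.85
tcp_pos: [209.6, -481.2, 404.3]
tcp_rot: [-1.794, 2.579, 0.001]
wrist_force: [-0.6, -0.6, -0.6]
gripper_width: 51.7
finger_force: 0.0
```

>>> {"fn": "drive_tool", "kwargs": {
  "increments": [
    [-2,0.2,0,0],
    [-4,0.4,0,0],
    [-5,0.45,0,0],
    [-5,0.45,0,0],
    [-5,0.45,0,0],
    [-5,0.45,0,0],
    [-5,0.45,0,0],
    [-5,0.45,0,0],
    [-5,0.45,0,0],
    [-5,0.45,0,0],
    [-5,0.45,0.5,0],
    [-5,0.45,1,0],
    [-5,0.45,1,0],
    [-5,0.45,1,0],
    [-5,0.45,1,0],
    [-4,0.4,1,0],
    [-3,0.2,1,0],
    [-1,0.2,1,0],
    [0,0,1,0],
    [0,0,0,0]
  ]
}}

```text
t: 5.35
tcp_pos: [419.7, 282.4, 319.1]
tcp_rot: [1.784, -2.583, 0.0]
wrist_force: [0.2, -0.3, 0.5]
gripper_width: 51.4
finger_force: 0.0
```

```bash
python3 - <<'E'
from h import *
to([417.6,287.2,45+22+155],69.67-180)
a=[grab_frame(n)[0] for n in("top","scene")]
f=lambda a:cv2.resize(a,(400,400),interpolation=cv2.INTER_CUBIC)
cv2.imwrite("pics/g1.png",np.hstack([f(a[0][195:275,160:240]),f(a[1][200:300,390:490])]))
E
```

```text
t 5.35 tcp [419.7 282.4 319.1] xyaw -110.7 tilt [-0.002 -0.001 -1.   ] q [ 0.59  0.25 -0.22  1.1  -0.   -0.62] F [ 0.2 -0.3  0.5] T [ 0.02  0.02 -0.01] w 51.4 ff 0.0
spin -0.007 cm [-0.39  0.36  9.71]
```

View pics/g1.png

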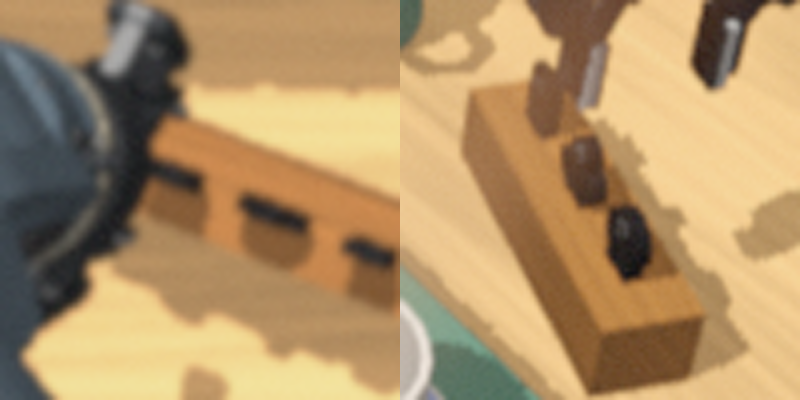

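>>> {"fn": "drive_tool", "kwargs": {
  "increments": [
    [-0.2,0.18,1,-0.007],
    [-0.19,0.18,2,0],
    [0,0,2,0],
    [0,0,2,0],
    [0,0,1.7,0],
    [0,0,1,0],
    [0,0,0,0],
    [0,0,0,0]
  ]
}}

```text
t: 6.45
tcp_pos: [418.8, 288.5, 223.3]
tcp_rot: [-1.796, 2.577, 0.0]
wrist_force: [0.2, 0.1, -0.0]
gripper_width: 50.7
finger_force: 0.0
```

```bash
python3 - <<'E'
from h import *
to([417.6,287.2,45+22+155],69.67-180)
a=[grab_frame(n)[0] for n in("top","scene")]
f=lambda a:cv2.resize(a,(400,400),interpolation=cv2.INTER_CUBIC)
cv2.imwrite("pics/g2.png",np.hstack([f(a[0][195:275,160:240]),f(a[1][200:300,390:490])]))
E
```

```text
t 6.45 tcp [418.8 288.5 223.3] xyaw -110.3 tilt [ 0.001  0.001 -1.   ] q [ 0.6   0.34 -0.37  0.86  0.   -0.61] F [ 0.2  0.1 -0. ] T [0.03 0.02 0.03] w 50.7 ff 0.0
spin 0.001 cm [0.16 0.06 0.13]
```

View pics/g2.png

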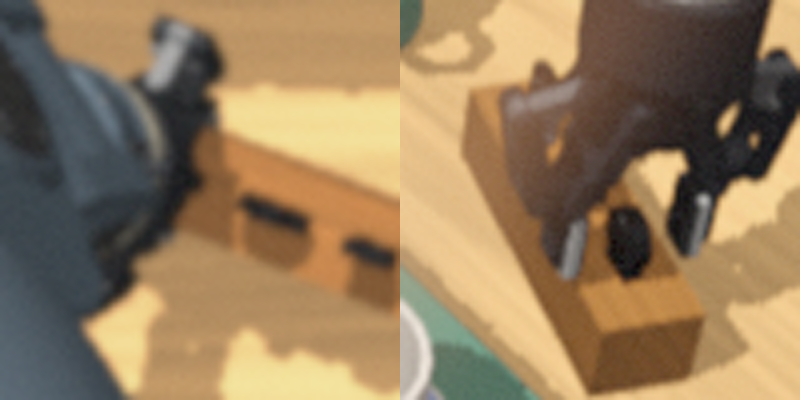

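>>> {"fn": "drive_tool", "kwargs": {
  "increments": [
    [0.15,0.05,0.1,0],
    [0,0,0,0],
    [0,0,0,0],
    [0,0,0,0],
    [0,0,0,0],
    [0,0,0,0]
  ],
  "fingers": -1,
  "force": 100
}}

```text
t: 7.3
tcp_pos: [417.3, 287.2, 222.0]
tcp_rot: [1.796, -2.577, -0.001]
wrist_force: [-3.1, 0.5, 5.8]
gripper_width: 7.8
finger_force: 97.7
```

```bash
python3 -c "
from h import *
rep()"
```

```text
t 7.3 tcp [417.3 287.2 222. ] xyaw -110.3 tilt [-0.  0. -1.] q [ 0.6   0.34 -0.37  0.86  0.   -0.61] F [-3.1  0.5  5.8] T [-0.08  0.55  0.05] w 7.8 ff 97.7
```

>>> {"fn": "drive_tool", "kwargs": {
  "increments": [
    [0,0,-0.5,0],
    [0,0,-1,0],
    [0,0,-1,0],
    [0,0,-1.5,0],
    [0,0,-2,0],
    [0,0,-3,0],
    [0,0,-3,0],
    [0,0,-2,0],
    [0,0,-1,0],
    [0,0,0,0]
  ]
}}

```text
t: 8.55
tcp_pos: [417.7, 287.2, 372.5]
tcp_rot: [-1.795, 2.576, -0.0]
wrist_force: [-0.1, 0.7, -0.5]
gripper_width: 7.4
finger_force: 97.6
```

```bash
python3 -c "
from h import *
to([562.7,-89,116+50+177],6.8-180-180+360-360)"
```

```text
t 8.55 tcp [417.7 287.2 372.5] xyaw -110.3 tilt [ 0.001  0.001 -1.   ] q [ 0.6   0.22 -0.12  1.23 -0.   -0.61] F [-0.1  0.7 -0.5] T [ 0.01 -0.01 -0.06] w 7.4 ff 97.6
spin 4.24 cm [ 9.94 39.07  2.93]
```

>>> {"fn": "drive_tool", "kwargs": {
  "increments": [
    [0,0,0,0.183],
    [0,0,0,0.183],
    [0,0,0,0.183],
    [0,0,0,0.183],
    [0,0,0,0.183],
    [0,0,0,0.183],
    [-0.5,-2,0,0],
    [-1,-4,0,0],
    [-1.2,-4.7,0,0],
    [-1.2,-4.7,0,0],
    [-1.2,-4.7,0,0],
    [-1.2,-4.7,0,0],
    [-1.2,-4.7,0,0],
    [-1,-4.5,0,0],
    [-0.8,-3,0.8,0],
    [-0.44,-1.5,1,0],
    [-0.2,-0.57,1,0],
    [0,0,0.13,0],
    [0,0,0,0],
    [0,0,0,0]
  ]
}}

```text
t: 11.05
tcp_pos: [562.6, -88.2, 342.9]
tcp_rot: [-0.189, 3.135, -0.0]
wrist_force: [-0.0, 0.3, -0.3]
gripper_width: 7.7
finger_force: 97.7
```

```bash
python3 - <<'E'
from h import *
to([562.7,-89,116+50+177],-173.2)
t,dt=grab_frame("top");s,ds=grab_frame("scene");np.savez("c1.npz",t=t,s=s,dt=dt,ds=ds)
f=lambda a:cv2.resize(a,(400,500),interpolation=cv2.INTER_CUBIC)
cv2.imwrite("pics/c1.png",np.hstack([f(s[90:215,225:325]),f(t[100:225,305:405])]))
E
```

```text
t 11.05 tcp [562.6 -88.2 342.9] xyaw -173.1 tilt [ 0.001  0.    -1.   ] q [-0.16  0.34 -0.03  1.2   0.   -0.28] F [-0.   0.3 -0.3] T [ 0.04  0.   -0.01] w 7.7 ff 97.7
spin 0.002 cm [ 0.   -0.08 -0.01]
```

View pics/c1.png

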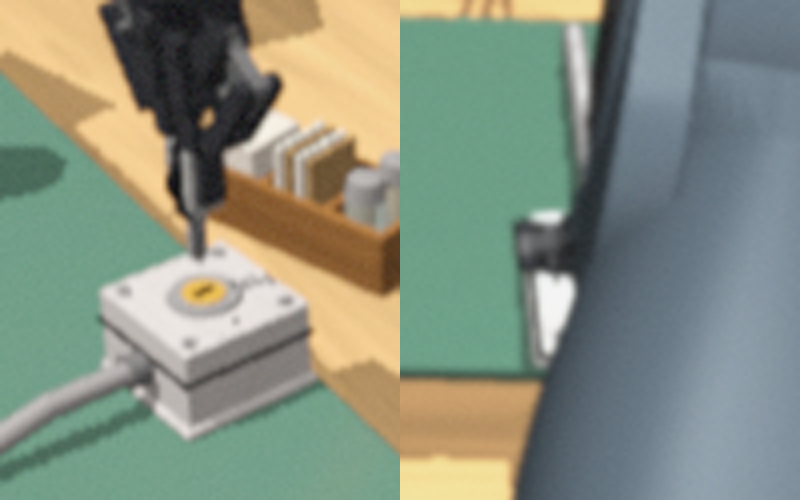

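```bash
python3 - <<'E'
from h import *
s=np.load("c1.npz")["s"];h=cv2.cvtColor(s,cv2.COLOR_BGR2HSV).astype(int)
e=np.array([np.cos(np.deg2rad(6.8)),np.sin(np.deg2rad(6.8)),0])
o=np.array([562.7,-89,116]);T=np.array([562.6,-88.2,134])
print("pred slot",proj("scene",[o,o-6*e,o+6*e]).round(2).tolist())
for z in(138,142,150):print("pred blade z",z,proj("scene",[[562.6,-88.2,z]]).round(2))
print("pred tip",proj("scene",[T]).round(2), "d/dx,dy",(proj("scene",[o+[1,0,0],o+[0,1,0]])-proj("scene",[o])).round(3).tolist())
y=((h[...,1]>100)&(h[...,2]>120)&(h[...,0]>15)&(h[...,0]<32)).astype(np.uint8);m=np.zeros_like(y);m[152:175,260:292]=1;y*=m
c=max(cv2.findContours(y,0,1)[0],key=cv2.contourArea);print("brass",cv2.fitEllipse(c),"pred centre",proj("scene",[o]).round(2))
hull=np.zeros_like(y);cv2.drawContours(hull,[cv2.convexHull(c)],-1,1,-1)
w=np.clip(150-h[...,2],0,None)*hull;v,u=np.nonzero(w);ww=w[v,u];mu=np.array([u@ww,v@ww])/ww.sum()
D=np.c_[u,v]-mu;E=np.linalg.eigh((D.T*ww)@D/ww.sum());print("slot",mu.round(2),E[0].round(2),E[1][:,1])
print(h[140:158,266:282,2])
E
```

```text
pred slot [[274.33, 162.01], [276.62, 161.03], [272.02, 163.0]]
pred blade z 138 [[274.01 153.47]]
pred blade z 142 [[273.91 151.87]]
pred blade z 150 [[273.71 148.63]]
pred tip [[274.11 155.07]] d/dx,dy [[-0.413, 0.139], [0.225, 0.219]]
brass ((275.4457092285156, 162.48577880859375), (5.341062545776367, 9.594939231872559), 89.08155059814453) pred centre [[274.33 162.01]]
slot [276. 162.] [0. 0.] [0. 1.]
[[241 225 164  69  58 118 133 114  72  48  42  40  49  69  90 115]
 [240 232 181  87  46 104 133 113  84  67  59  74  87 100 116 127]
 [231 228 188 106  49  78 117 109  94  92  93 103 116 127 129 134]
 [211 212 203 161 106  63  82  97 100 102 115 129 133 134 132 131]
 [187 199 220 211 179 119  72  80  96  97 138 165 153 143 132 132]
 [180 190 216 229 220 176 107  78  82 101 164 206 200 175 159 148]
 [167 180 197 218 227 198 136  83  79 105 179 231 232 221 211 191]
 [145 167 182 197 211 196 147  89  81 100 176 235 242 240 238 227]
 [152 145 169 181 189 180 143  97  75  86 172 237 244 243 242 241]
 [157 152 145 170 177 169 138  96  76  87 171 235 245 242 240 242]
 [158 157 153 145 160 162 140 103  73  87 168 231 241 236 237 238]
 [158 159 157 152 145 148 141 101  73  87 153 216 223 216 221 230]
 [159 160 157 156 153 147 136 101  76  82 136 189 190 186 191 215]
 [158 159 161 168 179 179 155 115  84  96 154 191 185 177 183 210]
 [163 174 185 193 206 211 195 158 123 137 189 217 215 210 211 222]
 [190 203 213 218 231 230 224 205 184 184 217 230 229 231 231 234]
 [217 227 231 233 236 236 234 230 220 217 229 233 233 233 234 235]
 [233 233 234 235 235 235 233 231 227 225 227 228 226 228 231 232]]
```

```bash
python3 -c "
from h import *
to([561.9,-87,329],-173.2)"
```

```text
t 11.15 tcp [562.7 -88.4 342.9] xyaw -173.1 tilt [ 0.001 -0.    -1.   ] q [-0.16  0.34 -0.03  1.2   0.   -0.28] F [ 0.  -0.2  0. ] T [ 0.   -0.01 -0.03] w 7.4 ff 97.7
spin 0.001 cm [0.06 0.15 1.39]
```

>>> {"fn": "drive_tool", "kwargs": {
  "increments": [
    [0.06,0.15,0.5,0],
    [0,0,0.6,0],
    [0,0,0.3,0],
    [0,0,0,0]
  ]
}}

```text
t: 11.65
tcp_pos: [561.8, -87.6, 328.0]
tcp_rot: [0.187, -3.135, -0.0]
wrist_force: [0.0, -0.3, 0.9]
gripper_width: 7.1
finger_force: 97.7
```

```bash
python3 - <<'E'
from h import *
rep()
s=np.mean([grab_frame("scene")[0].astype(float) for _ in range(4)],0).astype(np.uint8);rep()
c=cv2.resize(s[135:180,250:302],(780,600)[:2] if 0 else (693,600),interpolation=cv2.INTER_CUBIC)
cv2.imwrite("pics/c2.png",c);np.save("c2.npy",s)
E
```

```text
t 11.65 tcp [561.8 -87.6 328. ] xyaw -173.2 tilt [-0.001  0.    -1.   ] q [-0.15  0.35 -0.06  1.17  0.   -0.27] F [ 0.  -0.3  0.9] T [-0.03  0.04 -0.05] w 7.1 ff 97.7
t 11.85 tcp [562.  -87.6 328.5] xyaw -173.2 tilt [ 0.  0. -1.] q [-0.15  0.35 -0.06  1.17  0.   -0.27] F [-0.  -0.4 -0.6] T [ 0.02 -0.01  0.04] w 7.0 ff 97.7
```

View pics/c2.png

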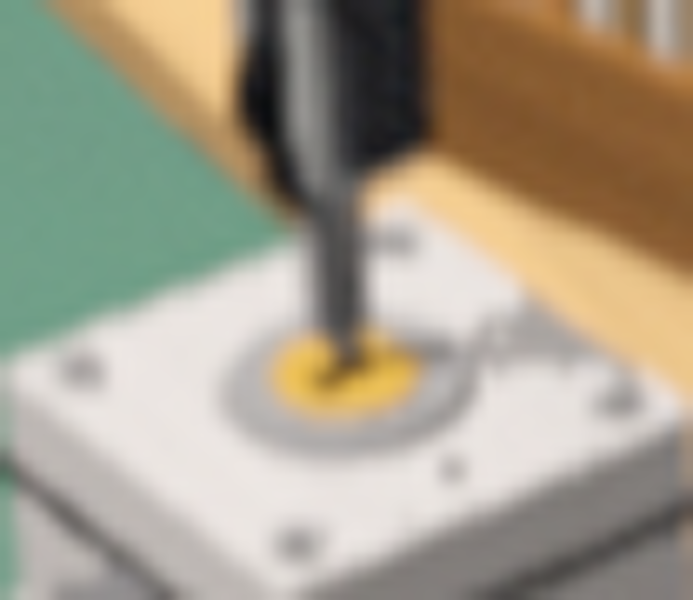

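>>> {"fn": "drive_tool", "kwargs": {
  "increments": [
    [0.09,0.06,0,0],
    [0,0,0.2,0],
    [0,0,0.2,0],
    [0,0,0.2,0],
    [0,0,0.2,0],
    [0,0,0,0]
  ]
}}

```text
t: 12.6
tcp_pos: [560.9, -87.1, 320.2]
tcp_rot: [0.187, -3.136, -0.0]
wrist_force: [0.1, 0.4, 0.0]
gripper_width: 7.0
finger_force: 97.7
```

```bash
python3 -c "
from h import *
rep()"
```

```text
t 12.6 tcp [560.9 -87.1 320.2] xyaw -173.2 tilt [-0.  0. -1.] q [-0.15  0.35 -0.07  1.15 -0.   -0.27] F [0.1 0.4 0. ] T [-0.11 -0.05 -0.  ] w 7.0 ff 97.7
```

>>> {"fn": "drive_tool", "kwargs": {
  "increments": [
    [0,0,0.2,0],
    [0,0,0.2,0],
    [0,0,0.1,0],
    [0,0,0,0]
  ]
}}

```text
t: 13.1
tcp_pos: [560.9, -87.1, 315.3]
tcp_rot: [0.187, -3.136, -0.0]
wrist_force: [-0.4, -0.6, -1.0]
gripper_width: 7.5
finger_force: 97.6
```

```bash
python3 -c "
from h import *
rep()"
```

```text
t 13.1 tcp [560.9 -87.1 315.3] xyaw -173.2 tilt [-0.  0. -1.] q [-0.15  0.35 -0.08  1.13  0.   -0.27] F [-0.4 -0.6 -1. ] T [-0.18  0.01 -0.01] w 7.5 ff 97.6
```

>>> {"fn": "drive_tool", "kwargs": {
  "increments": [
    [0,0,0.05,0.09],
    [0,0,0.1,-0.18],
    [0,0,0.1,0.18],
    [0,0,0.1,-0.18],
    [0,0,0.1,0.18],
    [0,0,0.1,-0.18],
    [0,0,0.1,0.18],
    [0,0,0.1,-0.18],
    [0,0,0.1,0.18],
    [0,0,0,-0.09]
  ]
}}

```text
t: 14.35
tcp_pos: [561.0, -87.0, 307.4]
tcp_rot: [-0.184, 3.135, 0.0]
wrist_force: [0.4, -0.6, -0.1]
gripper_width: 7.4
finger_force: 97.9
```

```bash
python3 -c "
from h import *
rep()"
```

```text
t 14.35 tcp [561.  -87.  307.4] xyaw -173.3 tilt [ 0.001  0.    -1.   ] q [-0.15  0.36 -0.1   1.12  0.   -0.27] F [ 0.4 -0.6 -0.1] T [-0.13 -0.05 -0.04] w 7.4 ff 97.9
```

>>> {"fn": "drive_tool", "kwargs": {
  "increments": [
    [0,0,0.05,0.09],
    [0,0,0.1,-0.18],
    [0,0,0.1,0.18],
    [0,0,0.1,-0.18],
    [0,0,0.1,0.18],
    [0,0,0.1,-0.18],
    [0,0,0.1,0.18],
    [0,0,0.1,-0.18],
    [0,0,0.1,0.18],
    [0,0,0.1,-0.18],
    [0,0,0.1,0.18],
    [0,0,0,-0.09]
  ]
}}

```text
t: 15.85
tcp_pos: [561.1, -87.1, 296.8]
tcp_rot: [-0.184, 3.135, -0.0]
wrist_force: [0.8, -1.8, 1.8]
gripper_width: 7.3
finger_force: 98.0
```

```bash
python3 -c "
from h import *
rep()"
```

```text
t 15.85 tcp [561.1 -87.1 296.8] xyaw -173.3 tilt [ 0.001 -0.    -1.   ] q [-0.15  0.37 -0.11  1.09  0.   -0.27] F [ 0.8 -1.8  1.8] T [-0.35  0.05 -0.03] w 7.3 ff 98.0
```

>>> {"fn": "drive_tool", "kwargs": {
  "increments": [
    [0,-0.03,0.05,0.08],
    [0,0,0.1,-0.16],
    [0,0,0.1,0.16],
    [0,0,0.1,-0.16],
    [0,0,0.05,0.08],
    [0,0,0,0]
  ]
}}

```text
t: 16.6
tcp_pos: [561.1, -87.4, 293.0]
tcp_rot: [-0.186, 3.135, -0.001]
wrist_force: [-1.5, -1.1, 5.8]
gripper_width: 7.5
finger_force: 98.5
```

```bash
python3 -c "
from h import *
rep()"
```

```text
t 16.6 tcp [561.1 -87.4 293. ] xyaw -173.2 tilt [ 0.001 -0.    -1.   ] q [-0.15  0.37 -0.12  1.08 -0.   -0.27] F [-1.5 -1.1  5.8] T [-0.24  0.18  0.01] w 7.5 ff 98.5
```

>>> {"fn": "drive_tool", "kwargs": {
  "increments": [
    [0,0,0.05,0.06],
    [0,0,0.05,-0.12],
    [0,0,0,0.06],
    [0,0,0,0]
  ]
}}

```text
t: 17.1
tcp_pos: [561.1, -87.4, 292.9]
tcp_rot: [-0.188, 3.134, -0.001]
wrist_force: [-3.0, -0.9, 13.3]
gripper_width: 7.4
finger_force: 99.8
```

```bash
python3 - <<'E'
from h import *
rep()
s=np.mean([grab_frame("scene")[0].astype(float) for _ in range(2)],0).astype(np.uint8)
cv2.imwrite("pics/c3.png",cv2.resize(s[125:180,250:302],(567,600),interpolation=cv2.INTER_CUBIC))
E
```

```text
t 17.1 tcp [561.1 -87.4 292.9] xyaw -173.2 tilt [ 0.002 -0.    -1.   ] q [-0.15  0.37 -0.12  1.08  0.   -0.27] F [-3.  -0.9 13.3] T [-0.07  0.73  0.06] w 7.4 ff 99.8
```

View pics/c3.png

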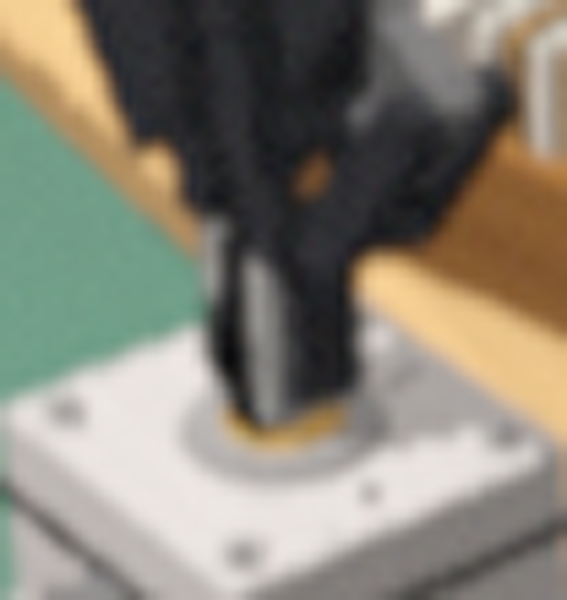

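>>> {"fn": "drive_tool", "kwargs": {
  "increments": [
    [0.02,0,0,0.1],
    [0,0,0,0.12],
    [0,0,0,0.12],
    [0,0,0,0.12],
    [0,0,0,0.12],
    [0,0,0,0]
  ]
}}

```text
t: 17.95
tcp_pos: [561.0, -87.2, 292.9]
tcp_rot: [0.717, 3.057, 0.001]
wrist_force: [-3.0, 1.4, 13.3]
gripper_width: 7.4
finger_force: 99.7
```

```bash
python3 -c "
from h import *
rep()"
```

```text
t 17.95 tcp [561.  -87.2 292.9] xyaw 153.6 tilt [ 0.002  0.    -1.   ] q [-0.15  0.37 -0.12  1.08  0.    0.31] F [-3.   1.4 13.3] T [0.2  0.63 0.08] w 7.4 ff 99.7
```

>>> {"fn": "drive_tool", "kwargs": {
  "increments": [
    [0,0,0,0.12],
    [0,0,0,0.12],
    [0,0,0,0.12],
    [0,0,0,0.12],
    [0,0,0,0.12],
    [0,0,0,0.12],
    [0,0,0,0.12],
    [0,0,0,0.12],
    [0,0,0,0]
  ]
}}

```text
t: 19.08
tcp_pos: [561.7, -86.5, 292.9]
tcp_rot: [2.047, 2.381, 0.007]
wrist_force: [2.7, 7.1, 10.4]
gripper_width: 7.6
finger_force: 99.4
```

```bash
python3 -c "
from h import *
rep()"
```

```text
t 19.07 tcp [561.7 -86.5 292.9] xyaw 98.6 tilt [ 0.004  0.002 -1.   ] q [-0.15  0.37 -0.12  1.08  0.    1.27] F [ 2.7  7.1 10.4] T [ 1.3  -0.26  0.06] w 7.6 ff 99.4
```

>>> {"fn": "drive_tool", "kwargs": {
  "increments": [
    [0.1,0.06,0,0.08],
    [0,0,0,0.08],
    [0,0,0,0]
  ]
}}

```text
t: 19.45
tcp_pos: [562.0, -86.0, 292.9]
tcp_rot: [2.23, 2.209, 0.004]
wrist_force: [1.2, 1.3, 11.4]
gripper_width: 7.2
finger_force: 99.4
```

```bash
python3 -c "
from h import *
rep()"
```

```text
t 19.45 tcp [562.  -86.  292.9] xyaw 89.5 tilt [ 0.003  0.001 -1.   ] q [-0.15  0.37 -0.12  1.08  0.    1.43] F [ 1.2  1.3 11.4] T [ 0.33 -0.12  0.13] w 7.2 ff 99.4
```

>>> {"fn": "drive_tool", "kwargs": {
  "increments": [
    [0,0,0,0.06],
    [0,0,0,0.06],
    [0,0,0,0]
  ]
}}

```text
t: 19.82
tcp_pos: [562.2, -86.0, 292.9]
tcp_rot: [2.359, 2.072, 0.005]
wrist_force: [0.4, 1.7, 10.0]
gripper_width: 7.4
finger_force: 99.3
```

```bash
python3 -c "
from h import *
rep()"
```

```text
t 19.82 tcp [562.2 -86.  292.9] xyaw 82.6 tilt [ 0.004  0.001 -1.   ] q [-0.15  0.37 -0.12  1.08  0.    1.55] F [ 0.4  1.7 10. ] T [ 0.33 -0.22  0.14] w 7.4 ff 99.3
```

>>> {"fn": "drive_tool", "kwargs": {
  "increments": [
    [0,0,0,0.05],
    [0,0,0,0.05],
    [0,0,0,0]
  ]
}}

```text
t: 20.2
tcp_pos: [562.2, -86.0, 292.9]
tcp_rot: [2.459, 1.952, 0.005]
wrist_force: [1.7, 1.4, 9.5]
gripper_width: 7.4
finger_force: 99.3
```

```bash
python3 -c "
from h import *
rep()"
```

```text
t 20.2 tcp [562.2 -86.  292.9] xyaw 76.9 tilt [ 0.004  0.001 -1.   ] q [-0.15  0.37 -0.12  1.08  0.    1.65] F [1.7 1.4 9.5] T [ 0.32 -0.34  0.36] w 7.4 ff 99.3
```

>>> {"fn": "drive_tool", "kwargs": {
  "increments": [
    [0,0,0,0.02],
    [0,0,0,0],
    [0,0,0,0],
    [0,0,0,0],
    [0,0,0,0],
    [0,0,0,0]
  ]
}}

```text
t: 20.95
tcp_pos: [562.2, -86.0, 292.9]
tcp_rot: [2.477, 1.929, 0.006]
wrist_force: [1.9, 2.1, 8.6]
gripper_width: 7.3
finger_force: 99.4
```

```bash
python3 - <<'E'
from h import *
s,R=rep()
if s["wrist_torque"][2]>0.22: print(sign_off())
E
```

```text
t 20.95 tcp [562.2 -86.  292.9] xyaw 75.8 tilt [ 0.004  0.    -1.   ] q [-0.15  0.37 -0.12  1.08  0.    1.67] F [1.9 2.1 8.6] T [ 0.36 -0.32  0.49] w 7.3 ff 99.4
the job is handed in; nothing more can be done
None
```

The job is handed in at about 21 s: the round-headed key is pushed home in the awning switch, turned clockwise until the wrist torque rose sharply at the stop, and still gripped and held turned; the verdict was not shown.

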